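# Press the ring stretcher's lever to the set mark and ease it back

### The arm

A 6-joint arm with a two-finger parallel gripper is mounted at the origin on the work surface. World frame = base frame: x ahead of the robot, y to its left, z up, the work surface at z = 0. Lengths are in mm, angles in rad, forces in N, time in s.
With the tool pointing down it reaches from about 350 to 775 mm from the base axis. Payload 7.3 kg.
Tool frame: the origin (TCP) lies at the very end of the fingers, on their centre line; the grasp point (between the pads) lies bot.grasp_offset behind it (bot.grasp_offset is the distance from the TCP to the grasp point, in mm); z points along the fingers, y is the line along which they close (so a half turn about z gives the same grasp; the last joint's range is limited). The gripper opens to 92 mm and grips with 3 to 60 N. Pads are 19 mm wide; open, the fingers measure 130 mm over their backs; the gripper's body (75 mm by 190 mm) begins 47 mm behind the grasp point.
Start: joints at [1.096, 0.342, 1.524, -0, 1.275, -0.146], TCP at [169.512, 496.901, 226.741] pointing down, gripper open.
Joint ranges: [-2.53, 2.53], [-0.77, 2.02], [0.04, 2.7], [-1, 4.14], [0.28, 2.66], [-3.11, 3.11]. Speed limits (rad/s): [2.57, 2.57, 3.14, 3.14, 3.14, 3.14].

### API

Orientations are given as [roll, pitch, yaw] about the fixed x, y, z axes, in that order (R = Rz(yaw) Ry(pitch) Rx(roll)).
In Python, from plant import bot gives the robot as it stands. The module is installed in compiled form; this text tells all that it offers.
- The arm moves only by the shell command python3 -m handwheel 'ROWS'. ROWS is JSON, a list of rows, each an object of numbers: "claw": the finger opening in mm, from 0 to 91.8; "dx", "dy", "dz": the shift along the tool's x, y, z in mm; "rx", "ry", "rz": the turn, a rotation vector about the tool's x, y, z in rad. A call has 1 to 10 rows; each row shifts and turns the commanded pose from where the row before left it, along the tool's axes as they then stand; what a row does not reach is not made up. A row lasts 1/10 s, in which the tool goes at most 50 mm and 8.59 degrees, less where a joint would pass 70% of its speed; a pose out of reach is approached as far as the arm can. A call is refused whole if a number of a shift passes 50 or a number of a turn 0.15, either way. A call with a gripper value outside its range is refused whole. The fingers move at their own pace and stop on an object; the grip force is fixed at half the most. Time passes only in rows, so rows that do not move let the fingers close. It gives the time, the measured TCP pose, the force and the opening at its end, in the units of the state.
- bot.get_obs(): the state, without advancing time (a new reading comes with each control period).
- bot.capture(name): name is "scene" or "top" or "wrist"; returns a dict with "frame" (420x560x3 uint8, red, green, blue), "camera_matrix" (3x3 intrinsics, pixels), "view" (4x4, takes a point from world to camera coordinates); the wrist camera has in their place "mount" (4x4, takes a point from camera to tool coordinates, whose origin is the TCP and whose axes are the flange's). Camera axes: x right, y down, z forward; pixel columns grow to the right and rows downward; lengths in mm; the calibration is good to about 2 mm. The wrist camera is an equidistant fisheye: a pixel r from the principal point sees the ray r / f radians off the axis. A picture is of the moment at which its call begins: read the wrist's pose just before it. There is no depth.
- bot.close_job(): hands the job in, once; it reports no verdict.
The state is a dict: "time": time; "joint_positions": joint angles; "dq": joint speeds; "tau": joint torques, N m; "tool_pos": TCP position; "tcp_rot": TCP orientation; "contact_force": force on the tool from outside, world axes, zero at the start; "moment": the same for the moment, N m; "grip_width": finger opening in mm.
Only numpy, scipy, OpenCV 4.12 (cv2) and the standard library are available. Lean on these libraries where they do the work, as an engineer would, in place of code of your own. Each camera call takes 0.05 s, during which the arm holds its last target. There are 200 camera calls.

### The job

Open the ring stretcher to the size that is set on it: with the fingertips, press down on the palm plate at the end of its lever until the pointer stands in line with the brass rider clipped on the scale, keep it there for about a second, then ease the lever back up until it rests at its stop, and take the hand away. Stop short of a full scale division past the rider, or the ring is overstretched; do not grip the plate, and never let the lever fly up. Leave the rider, the gold ring on the mandrel and everything else on the bench where they are.

Things in the scene. Friction and masses are not known exactly. Their poses are not given: they have to be found in the camera images.
- stretcher: Bench ring stretcher, dark cast steel, bolted down. Base 110 (x) x 200 (y) x 16 mm. Origin on the bench below the lever pivot; axes as the world's at yaw 0, yaw within 0.4 rad. Pivot axis along its x, 105 up. Lever from pivot along -y to the palm plate; mandrel column at y = +85 (50 dia, jaws to 232 up); upright scale sector over the pivot, rim radius 155, marked on both faces and rim.
- lever (a joint): Lever angle, rad: 0 = up against its stop (rest), grows as the palm plate goes down, 0.64 = lowest. Hinge about the machine's x. A return spring holds it up: at the palm plate about 5 N to start it, rising evenly to about 13 N at the lowest; it follows the hand back up. The pointer is fixed square to the lever.
- rider (a joint): Where the rider is set, rad, same axis, zero and direction as the lever angle: the pointer is exactly at the rider when lever equals rider. Somewhere in 0.12 to 0.56; stays unless knocked. One scale division is 0.05 rad (9 mm at the pointer's tip).
- palm_center (a point): Centre of the top face of the palm plate, the flat ribbed steel plate on the lever's free end: 95 mm across the lever x 60 along it x 10 thick; 215 mm from the pivot axis along the lever and 12 square to it. z square to its top face, y along the lever to the pivot. At rest it slopes 0.32 rad, free end higher, centre 184 above the bench; level at lever angle 0.32; sinks about 42 mm per 0.2 rad.
- pointer_tip (a point): On the bright steel upright pointer, 180 mm from the pivot axis (the blade ends 12 mm further up). It swings over the scale towards the palm plate (machine -y) as the lever goes down. It runs beside the rider, 12 mm nearer the robot along the machine's x.
- rider_tip (a point): Top edge of the fin of the rider, a small brass clip 9 mm wide with a 4 mm fin, straddling the scale's rim, 180 mm from the pivot axis. Axes: z from the pivot outwards, y along the scale back towards where the pointer rests, x as the machine's.
- band: Plain gold ring, 23 outside, 19 inside, 5 mm high, lying loose over the mandrel's jaws on the column's head; origin at the centre of its underside.
- band_seat (a point): Centre of the flat head of the column, 161 mm up, on which the gold ring lies around the jaws.
- tin: Bystander, loose: round flat-topped steel tin, 67 dia x 40 high (mm), on the bench close to the machine, below 45 mm; origin at the middle of its underside. To be left alone.
- loupe: Bystander, loose: folded steel loupe, about 66 x 26 x 16 (mm), on the bench close to the machine, below 45 mm; origin at the middle of its underside. To be left alone.
- hammer: Bystander, loose: small hammer, 220 long, lying (mm), on the bench close to the machine, below 45 mm; origin at the middle of its underside. To be left alone.
- pliers: Bystander, loose: pliers, 150 long, lying (mm), on the bench close to the machine, below 45 mm; origin at the middle of its underside. To be left alone.
- ring_clamp: Bystander, loose: wooden ring clamp, 135 x 30 x 26, lying (mm), on the bench close to the machine, below 45 mm; origin at the middle of its underside. To be left alone.
- ring_stick: Bystander, loose: tapered steel ring stick, 300 long, 25 dia, lying (mm), on the bench right of the machine, below 45 mm; origin at the middle of its underside. To be left alone.
- bench_block: Bystander, loose: steel bench block, 70 x 70 x 22 (mm), on the bench right of the machine, below 45 mm; origin at the middle of its underside. To be left alone.

How it is judged:
By the outcome, as a careful person would: the job done as asked, in the order asked, and still so for the second after the job is handed in, with the robot touching nothing.
It also fails if it takes over 38 s, if anything falls off the work surface, if the arm or the gripper's body presses on something with over 40 N, if the wrist force passes 120 N, or if a joint passes its speed limit or range.

## Working session

There is one attempt and no reset: what is moved stays moved. The work goes in short steps, Python scripts to look and compute and a shell command to move; the robot and the scene stay as the last step left them, time stands still between calls to the robot, and variables do not carry over. Pictures are saved under pics/ and viewed, on a budget of 10 in all, crops included, one or two more only if the job needs it, and the job is handed in when it is done.

```bash
mkdir -p pics
python3 - <<'E'
from plant import bot
import cv2,numpy as np,pickle
o=bot.get_obs();print(o, bot.grasp_offset)
d={}
for n in("scene","top","wrist"):
    c=bot.capture(n);d[n]=c
    cv2.imwrite(f"pics/{n}0.png",c["frame"][:,:,::-1])
    print(n,c["camera_matrix"],c.get("view",c.get("mount")))
pickle.dump(d,open("c0.pkl","wb"))
E
```

```text
{'time': 0.0, 'joint_positions': array([ 1.09601118e+00,  3.42705858e-01,  1.52501907e+00, -1.61416721e-05,
        1.27541721e+00, -1.45996281e-01]), 'dq': array([ 6.41552893e-04, -1.86077190e-03,  1.05741826e-05,  1.05918883e-03,
       -1.19705737e-04,  3.77698852e-04]), 'tau': array([ 1.36803224e-03, -4.31254506e+01, -2.44218206e+01,  7.18939933e-02,
        5.60230238e-02, -1.35536793e-04]), 'tool_pos': array([169.31089168, 496.51093191, 226.05301114]), 'tcp_rot': array([-3.14005740e+00, -2.10145554e-04,  2.81280834e+00]), 'contact_force': array([-0.10891992, -0.1753361 ,  0.10210936]), 'moment': array([-0.0683884 ,  0.00229584,  0.0062408 ]), 'grip_width': 92.10517237072257} 18.8
scene [[379.5186728    0.         276.64045887]
 [  0.         379.5186728  211.80986315]
 [  0.           0.           1.        ]] [[-6.91366461e-01  7.22503586e-01 -9.92537438e-04  4.09062255e+02]
 [ 6.04356060e-01  5.77556726e-01 -5.48800493e-01 -2.34782791e+02]
 [-3.95937077e-01 -3.80022101e-01 -8.35952770e-01  1.19908586e+03]
 [ 0.00000000e+00  0.00000000e+00  0.00000000e+00  1.00000000e+00]]
top [[433.40373387   0.         279.11578059]
 [  0.         433.40373387 203.43256264]
 [  0.           0.           1.        ]] [[-5.56073869e-02 -9.98440416e-01  4.95525697e-03 -1.15992140e+00]
 [-9.76751550e-01  5.33689994e-02 -2.07625045e-01  6.16686429e+02]
 [ 2.07036779e-01 -1.63855411e-02 -9.78195935e-01  1.26624538e+03]
 [ 0.00000000e+00  0.00000000e+00  0.00000000e+00  1.00000000e+00]]
wrist [[325.1922621    0.         279.62407368]
 [  0.         325.1922621  212.23699476]
 [  0.           0.           1.        ]] [[ 1.28514963e-04 -9.62458410e-01 -2.71429166e-01  7.24962194e+01]
 [ 9.99999474e-01 -1.52402281e-04  1.01387687e-03  3.37914604e-01]
 [-1.01718074e-03 -2.71429154e-01  9.62457885e-01 -1.58106740e+02]
 [ 0.00000000e+00  0.00000000e+00  0.00000000e+00  1.00000000e+00]]
```

View pics/scene0.png

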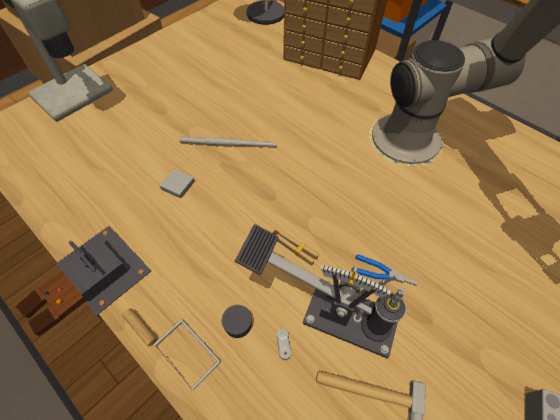

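View pics/top0.png

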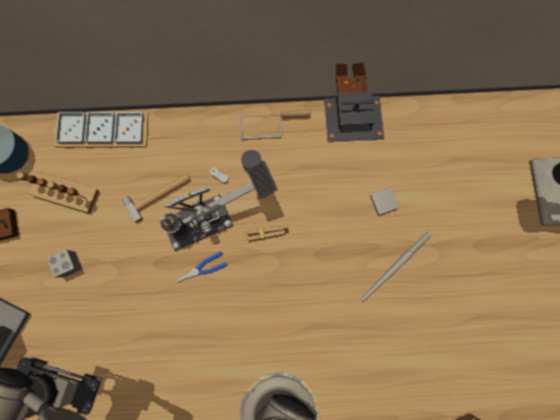

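The scene view shows the machine at about (350,300), with the palm plate at (258,250), the scale near (355,280) and the ring at (395,302). The top view shows the plate at (259,173) and the mandrel at (172,222). I'll enlarge both.

Run:
```python
import cv2,numpy as np
a=cv2.imread("pics/scene0.png")[215:365,225:425];b=cv2.imread("pics/top0.png")[140:260,150:290]
a=cv2.resize(a,None,fx=4,fy=4,interpolation=cv2.INTER_CUBIC);cv2.imwrite("pics/sc.png",a)
b=cv2.resize(b,None,fx=5,fy=5,interpolation=cv2.INTER_CUBIC)
b=np.clip(b.astype(float)*1.5,0,255).astype(np.uint8);cv2.imwrite("pics/tc.png",b)
```

```text
(no output)
```

View pics/sc.png

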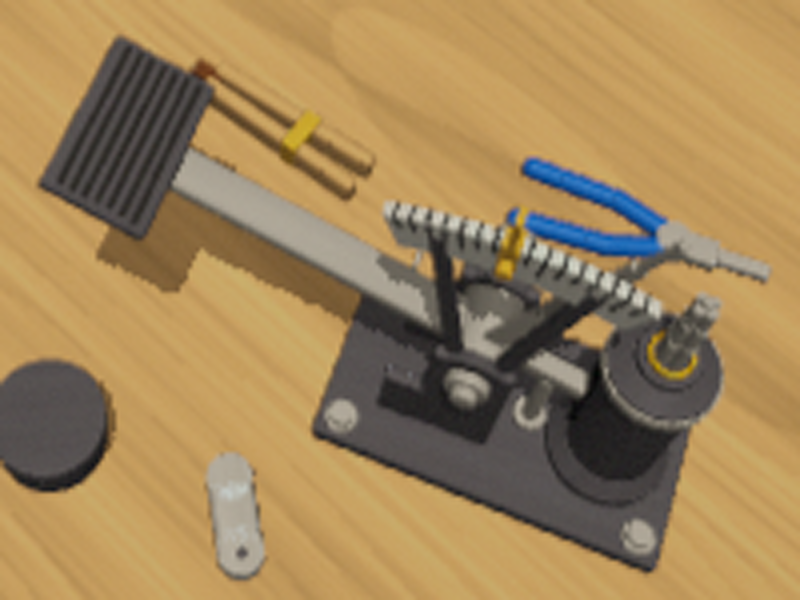

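View pics/tc.png

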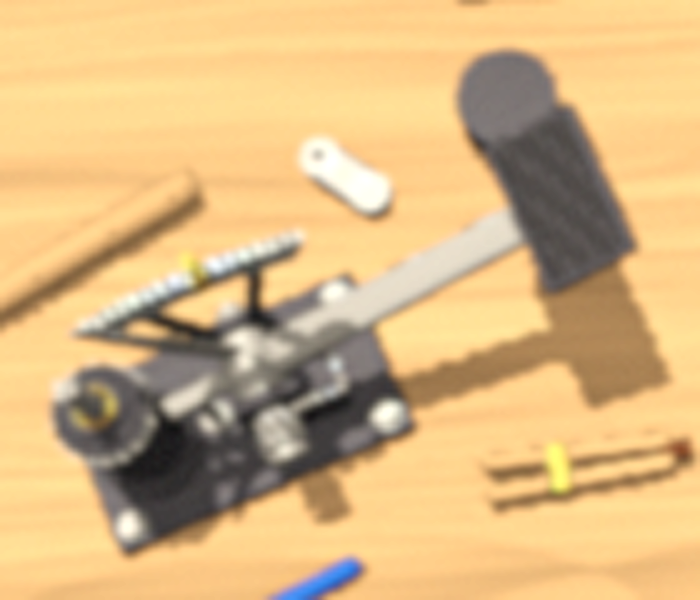

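The scene crop shows the plate corners at (118,38), (214,85), (142,237) and (40,185), the rider at (513,240) and the ring at (672,352). The top crop shows the ring at (94,405), the rider at (193,265), and the tin partly overlapping the plate in the view. Next I triangulate.

```bash
cat > h.py <<'E'
import numpy as np,cv2,pickle
def ray(c,u):
    K=c["camera_matrix"];V=c["view"];R=V[:3,:3];o=-R.T@V[:3,3]
    d=R.T@np.linalg.solve(K,[u[0],u[1],1]);return o,d/np.linalg.norm(d)
def onz(c,u,z):
    o,d=ray(c,u);return o+d*(z-o[2])/d[2]
def tri(r1,r2):
    A=np.stack([r1[1],-r2[1]],1);s=np.linalg.lstsq(A,r2[0]-r1[0],rcond=None)[0]
    p=r1[0]+s[0]*r1[1];q=r2[0]+s[1]*r2[1];return (p+q)/2,np.linalg.norm(p-q)
E
python3 - <<'E'
from h import *
d=pickle.load(open("c0.pkl","rb"));S,T=d["scene"],d["top"]
s=lambda x,y:(x/4+225-.375,y/4+215-.375)
t=lambda x,y:(x/5+150-.4,y/5+140-.4)
print("band",onz(S,s(672,352),163),onz(T,t(94,405),163),tri(ray(S,s(672,352)),ray(T,t(94,405))))
pc=np.mean([(118,38),(214,85),(142,237),(40,185)],0);print("plate",pc,onz(S,s(*pc),184))
for q in [(118,38),(214,85),(142,237),(40,185)]:print(onz(S,s(*q),184))
print("plate T",onz(T,t(632,243),180),onz(T,t(548,288),170))
print("bolts z20 S",onz(S,s(340,413),20),onz(S,s(637,535),20))
print("bolts T",onz(T,t(390,413),20),onz(T,t(128,525),20),onz(T,t(337,292),20))
print("rider",tri(ray(S,s(516,212)),ray(T,t(190,258))))
E
```

```text
band [559.56138513 280.2900906  163.        ] [562.59980576 280.12175708 163.        ] (array([561.67585682, 279.79313859, 166.83582544]), np.float64(1.2702476404863545))
plate [128.5  136.25] [665.9433847   15.04146312 184.        ]
[628.47958104 -30.88661493 184.        ]
[613.9707215   25.88014047 184.        ]
[700.44690061  59.44708777 184.        ]
[715.89960255   2.54314803 184.        ]
plate T [635.61309327 -26.86810897 180.        ] [614.48818897  21.92119397 170.        ]
bolts z20 S [651.65818517 161.24927224  20.        ] [590.66289226 322.12479969  20.        ]
bolts T [573.73615054 129.28877815  20.        ] [512.10450095 294.09946207  20.        ] [653.58640218 160.53739603  20.        ]
rider (array([613.28550797, 200.66275764, 287.28620413]), np.float64(0.08122291840951))
```

```bash
python3 -m handwheel '[{"claw":0,"dz":-40},{"claw":0,"dz":-40},{"claw":0,"dz":-40},{"claw":0,"rz":0.146},{"claw":0,"rz":0.146},{"claw":0,"rz":0.146},{"claw":0,"rz":0.146},{"claw":0,"rz":0.146},{"claw":0,"rz":0.147}]'
python3 -m handwheel '[{"claw":0,"dx":-40,"dy":24},{"claw":0,"dx":-40,"dy":24},{"claw":0,"dx":-40,"dy":24},{"claw":0,"dx":-40,"dy":24},{"claw":0,"dx":-40,"dy":24},{"claw":0,"dx":-40,"dy":24},{"claw":0,"dx":-40,"dy":24},{"claw":0,"dx":-40,"dy":24},{"claw":0,"dx":-40,"dy":24}]'
```

```text
invalid input at $[0]: expected keys claw, dx, dy, dz, rx, ry, rz
invalid input at $[0]: expected keys claw, dx, dy, dz, rx, ry, rz
```

All keys are required.

```bash
python3 -m handwheel '[{"claw":0,"dx":0,"dy":0,"dz":-40,"rx":0,"ry":0,"rz":0},{"claw":0,"dx":0,"dy":0,"dz":-40,"rx":0,"ry":0,"rz":0},{"claw":0,"dx":0,"dy":0,"dz":-40,"rx":0,"ry":0,"rz":0},{"claw":0,"dx":0,"dy":0,"dz":0,"rx":0,"ry":0,"rz":0.146},{"claw":0,"dx":0,"dy":0,"dz":0,"rx":0,"ry":0,"rz":0.146},{"claw":0,"dx":0,"dy":0,"dz":0,"rx":0,"ry":0,"rz":0.146},{"claw":0,"dx":0,"dy":0,"dz":0,"rx":0,"ry":0,"rz":0.146},{"claw":0,"dx":0,"dy":0,"dz":0,"rx":0,"ry":0,"rz":0.146},{"claw":0,"dx":0,"dy":0,"dz":0,"rx":0,"ry":0,"rz":0.147}]'
python3 -m handwheel '[{"claw":0,"dx":-40,"dy":24,"dz":0,"rx":0,"ry":0,"rz":0},{"claw":0,"dx":-40,"dy":24,"dz":0,"rx":0,"ry":0,"rz":0},{"claw":0,"dx":-40,"dy":24,"dz":0,"rx":0,"ry":0,"rz":0},{"claw":0,"dx":-40,"dy":24,"dz":0,"rx":0,"ry":0,"rz":0},{"claw":0,"dx":-40,"dy":24,"dz":0,"rx":0,"ry":0,"rz":0},{"claw":0,"dx":-40,"dy":24,"dz":0,"rx":0,"ry":0,"rz":0}]'
```

```text
time: 1.05
tool_pos: [169.5, 496.8, 346.4]
tcp_rot: [-3.141, 0.0, 1.93]
contact_force: [0.4, -0.0, -0.5]
grip_width: 24.1
time: 1.65
tool_pos: [390.8, 322.6, 346.6]
tcp_rot: [-3.141, -0.0, 1.936]
contact_force: [1.0, 0.8, -0.1]
grip_width: -0.1
```

```bash
python3 -m handwheel '[{"claw":0,"dx":-42,"dy":26,"dz":0,"rx":0,"ry":0,"rz":0},{"claw":0,"dx":-42,"dy":26,"dz":0,"rx":0,"ry":0,"rz":0},{"claw":0,"dx":-42,"dy":26,"dz":0,"rx":0,"ry":0,"rz":0},{"claw":0,"dx":-42,"dy":26,"dz":0,"rx":0,"ry":0,"rz":0},{"claw":0,"dx":-42,"dy":26,"dz":0,"rx":0,"ry":0,"rz":0},{"claw":0,"dx":-42,"dy":26,"dz":0,"rx":0,"ry":0,"rz":0},{"claw":0,"dx":0,"dy":0,"dz":0,"rx":0,"ry":0,"rz":0},{"claw":0,"dx":0,"dy":0,"dz":0,"rx":0,"ry":0,"rz":0}]'
python3 - <<'E'
from plant import bot
import cv2,pickle
o=bot.get_obs();c=bot.capture("wrist");c["obs"]=o;pickle.dump(c,open("w1.pkl","wb"));print(o["tool_pos"],o["tcp_rot"])
cv2.imwrite("pics/w1.png",cv2.resize(c["frame"][:,:,::-1],(800,600),interpolation=cv2.INTER_CUBIC))
E
```

```text
time: 2.45
tool_pos: [625.9, 143.4, 345.1]
tcp_rot: [-3.139, -0.001, 1.934]
contact_force: [-1.5, 0.6, 0.2]
grip_width: 0.3
[625.86631515 143.38793432 345.10504254] [-3.13916649e+00 -1.02035473e-03  1.93375974e+00]
```

View pics/w1.png

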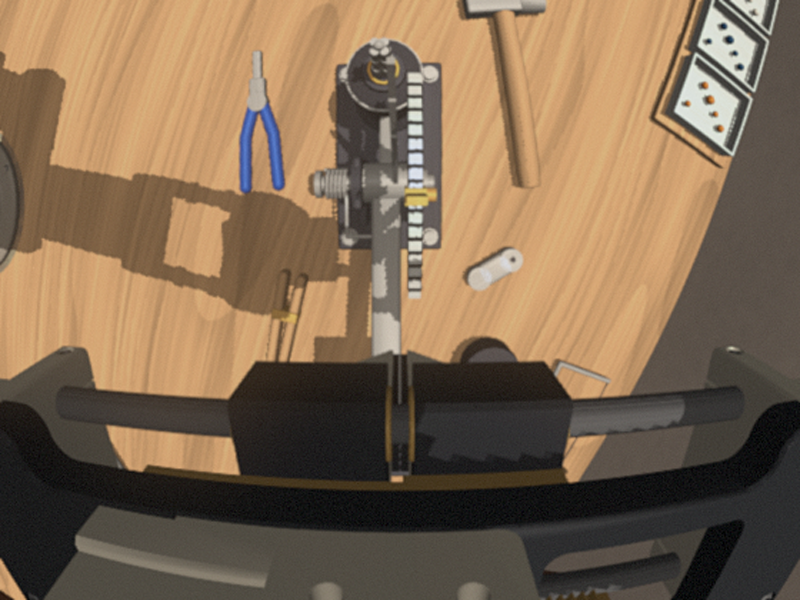

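The wrist view has the machine square to the image. The rider is at (417,197), the scale rim runs from (415,72) to (415,295), and the pointer is near (391,95). I'll zoom in on it.

Run:
```python
import cv2,pickle
c=pickle.load(open("w1.pkl","rb"))
a=c["frame"][35:215,250:320,::-1];a=cv2.resize(a,None,fx=3.3,fy=3.3,interpolation=cv2.INTER_CUBIC)
b=cv2.resize(c["frame"][115:160,250:330,::-1],None,fx=6,fy=6,interpolation=cv2.INTER_CUBIC)
import numpy as np
o=np.zeros((600,800,3),np.uint8);o[:a.shape[0],:a.shape[1]]=a;o[:b.shape[0],300:300+b.shape[1]]=b
d=cv2.resize(c["frame"][40:95,250:330,::-1],None,fx=6,fy=5.5,interpolation=cv2.INTER_CUBIC);d=d[:300]
o[290:290+d.shape[0],300:780]=d
cv2.imwrite("pics/w1z.png",o)
```

```text
(no output)
```

View pics/w1z.png

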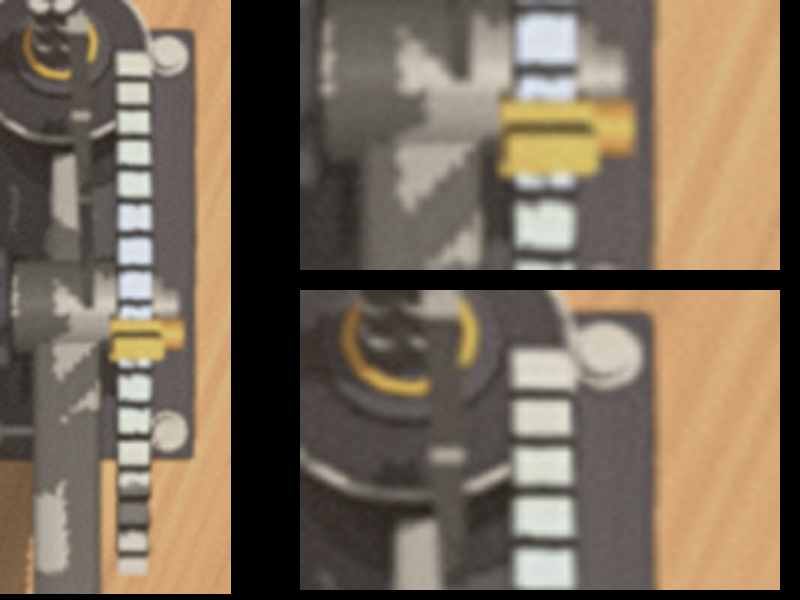

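```bash
cat >> h.py <<'E'
from scipy.spatial.transform import Rotation as Ro
def wray(c,u):
    K=c["camera_matrix"];v=np.array([u[0]-K[0,2],u[1]-K[1,2]]);r=np.linalg.norm(v);th=r/K[0,0]
    d=np.r_[v/r*np.sin(th),np.cos(th)];M=c["mount"];o=c["obs"];R=Ro.from_euler("xyz",o["tcp_rot"]).as_matrix()
    return R@M[:3,3]+o["tool_pos"],R@(M[:3,:3]@d)
O=np.array([592.5,201.3,105]);YAW=.365
def mach(p,vec=False,O=O,yaw=YAW):
    return Ro.from_euler("z",-yaw).as_matrix()@(p if vec else p-O)
def ang(c,u,rad):  # lever angle where ray meets cylinder of radius rad about the pivot, and machine x
    o,d=wray(c,u);o=mach(o);d=mach(d,True)
    a=d[1]**2+d[2]**2;b=o[1]*d[1]+o[2]*d[2];t=(-b-np.sqrt(b*b-a*(o[1]**2+o[2]**2-rad**2)))/a
    p=o+t*d;return .32-np.arctan2(p[1],p[2]),p[0]
E
python3 - <<'E'
from h import *
from scipy.signal import find_peaks
c=pickle.load(open("w1.pkl","rb"))
print("cam",mach(wray(c,(280,213))[0]))
g=c["frame"][:,288:294].astype(float).mean((1,2))
pk=find_peaks(-g[40:215],prominence=20)[0]+40
f=[]
for k in pk:
    w=170-g[k-2:k+3];w=np.clip(w,0,None);y=(w*np.arange(k-2,k+3)).sum()/w.sum() if w.sum() else k
    a,x=ang(c,(290.6,y),155);f.append(a);print(round(y,2),round(a,4),round(x,1))
print("rider rows, angle at R=180/160/155")
for y in range(128,149):
    p=c["frame"][y,284:300].mean(0).astype(int)
    print(y,p,[round(ang(c,(290.6,y),R)[0],4) for R in(180,160,155)])
print(c["frame"][136,276:312].tolist())
E
```

```text
cam [ 11.9650692    6.92437061 398.28551486]
47.83 -0.1355 20.0
58.5 -0.0662 19.8
67.09 -0.0147 19.7
76.04 0.0358 19.6
85.52 0.0868 19.6
95.41 0.1379 19.5
105.38 0.1878 19.5
115.71 0.2385 19.4
126.32 0.2899 19.4
135.89 0.3361 19.4
146.97 0.39 19.5
157.18 0.4405 19.5
166.96 0.4901 19.6
176.63 0.5409 19.7
185.88 0.5917 19.8
193.88 0.6379 19.9
202.46 0.6905 20.0
rider rows, angle at R=180/160/155
128 [185 185 185] [np.float64(0.299), np.float64(0.2982), np.float64(0.298)]
129 [195 196 198] [np.float64(0.3028), np.float64(0.3028), np.float64(0.3028)]
130 [183 181 182] [np.float64(0.3065), np.float64(0.3074), np.float64(0.3076)]
131 [178 167 142] [np.float64(0.3102), np.float64(0.312), np.float64(0.3125)]
132 [197 174 108] [np.float64(0.314), np.float64(0.3166), np.float64(0.3173)]
133 [213 186 103] [np.float64(0.3177), np.float64(0.3211), np.float64(0.3221)]
134 [204 179 100] [np.float64(0.3214), np.float64(0.3257), np.float64(0.327)]
135 [156 135  78] [np.float64(0.3252), np.float64(0.3303), np.float64(0.3318)]
136 [121 102  61] [np.float64(0.3289), np.float64(0.3349), np.float64(0.3366
[... 820 characters left out ...]
3702), np.float64(0.3857), np.float64(0.3902)]
148 [106 103  98] [np.float64(0.374), np.float64(0.3903), np.float64(0.3951)]
[[146, 139, 129], [150, 143, 133], [146, 139, 130], [148, 140, 130], [148, 140, 131], [144, 139, 130], [147, 139, 125], [146, 128, 93], [122, 103, 64], [114, 95, 57], [112, 92, 57], [112, 92, 56], [116, 98, 61], [115, 95, 60], [113, 94, 56], [115, 95, 60], [113, 96, 60], [110, 91, 56], [112, 93, 58], [112, 93, 58], [111, 93, 57], [118, 101, 59], [152, 132, 78], [190, 169, 93], [213, 189, 105], [215, 192, 108], [214, 191, 106], [215, 191, 105], [211, 188, 106], [175, 156, 99], [114, 105, 91], [91, 84, 85], [115, 99, 87], [170, 132, 98], [209, 163, 116], [217, 171, 122]]
```

Every scale tick reads 0.010 below a multiple of 0.05, so I correct for that bias. The rider centre reads 0.343, giving a setting of about 0.352 rad. At that angle the plate centre should be at z ≈ 110. I'll move over the plate.

```bash
python3 -m handwheel '[{"claw":0,"dx":-48,"dy":-3.5,"dz":0,"rx":0,"ry":0,"rz":0},{"claw":0,"dx":-48,"dy":-3.5,"dz":0,"rx":0,"ry":0,"rz":0},{"claw":0,"dx":-48,"dy":-3.5,"dz":0,"rx":0,"ry":0,"rz":0},{"claw":0,"dx":0,"dy":0,"dz":40,"rx":0,"ry":0,"rz":0},{"claw":0,"dx":0,"dy":0,"dz":40,"rx":0,"ry":0,"rz":0},{"claw":0,"dx":0,"dy":0,"dz":40,"rx":0,"ry":0,"rz":0},{"claw":0,"dx":0,"dy":0,"dz":15,"rx":0,"ry":0,"rz":0},{"claw":0,"dx":0,"dy":0,"dz":0,"rx":0,"ry":0,"rz":0},{"claw":0,"dx":0,"dy":0,"dz":0,"rx":0,"ry":0,"rz":0}]'
python3 - <<'E'
from plant import bot
import cv2,pickle,numpy as np
o=bot.get_obs();c=bot.capture("wrist");s=bot.capture("scene")["frame"][215:365,225:425,::-1]
a=np.hstack([cv2.resize(c["frame"][:,:,::-1],(400,300)),cv2.resize(s,(400,300),interpolation=cv2.INTER_CUBIC)])
cv2.imwrite("pics/p1.png",a);print(o["tool_pos"],o["contact_force"])
E
```

```text
time: 3.4
tool_pos: [667.0, 7.3, 213.4]
tcp_rot: [3.14, 0.001, 1.937]
contact_force: [0.4, 0.6, 0.6]
grip_width: -0.1
[667.03142387   7.32017918 213.36191341] [0.36263542 0.59612826 0.61777185]
```

View pics/p1.png

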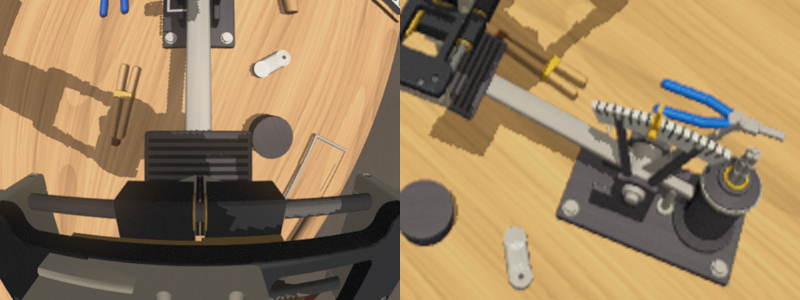

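The fingertips are centred over the plate, and the scale and pointer stay visible to the scene camera. I lower gently and check contact.

```bash
python3 -m handwheel '[{"claw":0,"dx":0,"dy":0,"dz":8,"rx":0,"ry":0,"rz":0},{"claw":0,"dx":0,"dy":0,"dz":8,"rx":0,"ry":0,"rz":0},{"claw":0,"dx":0,"dy":0,"dz":4,"rx":0,"ry":0,"rz":0},{"claw":0,"dx":0,"dy":0,"dz":4,"rx":0,"ry":0,"rz":0},{"claw":0,"dx":0,"dy":0,"dz":4,"rx":0,"ry":0,"rz":0},{"claw":0,"dx":0,"dy":0,"dz":4,"rx":0,"ry":0,"rz":0},{"claw":0,"dx":0,"dy":0,"dz":4,"rx":0,"ry":0,"rz":0},{"claw":0,"dx":0,"dy":0,"dz":4,"rx":0,"ry":0,"rz":0}]'
python3 -m handwheel '[{"claw":0,"dx":0,"dy":0,"dz":5,"rx":0,"ry":0,"rz":0},{"claw":0,"dx":0,"dy":0,"dz":5,"rx":0,"ry":0,"rz":0},{"claw":0,"dx":0,"dy":0,"dz":5,"rx":0,"ry":0,"rz":0},{"claw":0,"dx":0,"dy":0,"dz":5,"rx":0,"ry":0,"rz":0},{"claw":0,"dx":0,"dy":0,"dz":5,"rx":0,"ry":0,"rz":0},{"claw":0,"dx":0,"dy":0,"dz":5,"rx":0,"ry":0,"rz":0},{"claw":0,"dx":0,"dy":0,"dz":5,"rx":0,"ry":0,"rz":0}]'
```

```text
time: 4.3
tool_pos: [668.2, 4.9, 173.3]
tcp_rot: [3.138, 0.003, 1.935]
contact_force: [0.9, -3.4, 7.5]
grip_width: 0.3
time: 5.0
tool_pos: [669.1, 4.0, 139.0]
tcp_rot: [3.136, 0.005, 1.935]
contact_force: [1.4, -6.2, 8.6]
grip_width: 0.2
```

```bash
python3 -m handwheel '[{"claw":0,"dx":0,"dy":0,"dz":5,"rx":0,"ry":0,"rz":0},{"claw":0,"dx":0,"dy":0,"dz":5,"rx":0,"ry":0,"rz":0},{"claw":0,"dx":0,"dy":0,"dz":4,"rx":0,"ry":0,"rz":0},{"claw":0,"dx":0,"dy":0,"dz":4,"rx":0,"ry":0,"rz":0},{"claw":0,"dx":0,"dy":0,"dz":3,"rx":0,"ry":0,"rz":0},{"claw":0,"dx":0,"dy":0,"dz":0,"rx":0,"ry":0,"rz":0},{"claw":0,"dx":0,"dy":0,"dz":0,"rx":0,"ry":0,"rz":0}]'
python3 - <<'E'
from plant import bot
import cv2,pickle,numpy as np
from h import *
o=bot.get_obs();f={n:bot.capture(n) for n in("scene","top")};pickle.dump((o,f),open("press1.pkl","wb"))
s=f["scene"]["frame"][250:320,300:400,::-1];t=f["top"]["frame"][180:230,160:215,::-1]
a=np.zeros((600,800,3),np.uint8)
a[:560]=cv2.resize(s,(800,560),interpolation=cv2.INTER_CUBIC)
cv2.imwrite("pics/p2.png",a)
print(o["tool_pos"],o["contact_force"],mach(o["tool_pos"]))
# predicted pixels of pointer tip R180 / blade end R192, rider tip
def proj(c,m):
    p=Ro.from_euler("z",YAW).as_matrix()@m+O;q=c["view"]@np.r_[p,1];u=c["camera_matrix"]@q[:3];return u[:2]/u[2]
for n,s,x0,y0 in(("scene",8,300,250),):
  for lab,x,R,a in(("rider",19.6,180,.352),("ptr180",7.6,180,.32),("ptr192",7.6,192,.32),("ptr180",7.6,180,.352),("ptr192",7.6,192,.352)):
    u=proj(f[n],np.array([x,R*np.sin(.32-a),R*np.cos(.32-a)]));print(n,lab,a,u,(u-[x0,y0]+.5)*s)
E
```

```text
time: 5.7
tool_pos: [669.5, 3.5, 118.4]
tcp_rot: [3.136, 0.006, 1.935]
contact_force: [2.1, -7.4, 10.4]
grip_width: 0.7
[669.52709521   3.46634525 118.44349045] [ 2.07533727 -7.43244765 10.38001138] [   1.3362564  -212.29588495   13.44349045]
scene rider 0.352 [354.58276395 268.8984808 ] [440.66211163 155.18784636]
scene ptr180 0.32 [359.86258041 264.10967736] [482.90064331 116.87741884]
scene ptr192 0.32 [361.168367   261.00416349] [493.34693601  92.03330795]
scene ptr180 0.352 [356.58194139 262.94024858] [456.65553112 107.52198867]
scene ptr192 0.352 [357.61155545 259.74410432] [464.89244362  81.95283452]
```

View pics/p2.png

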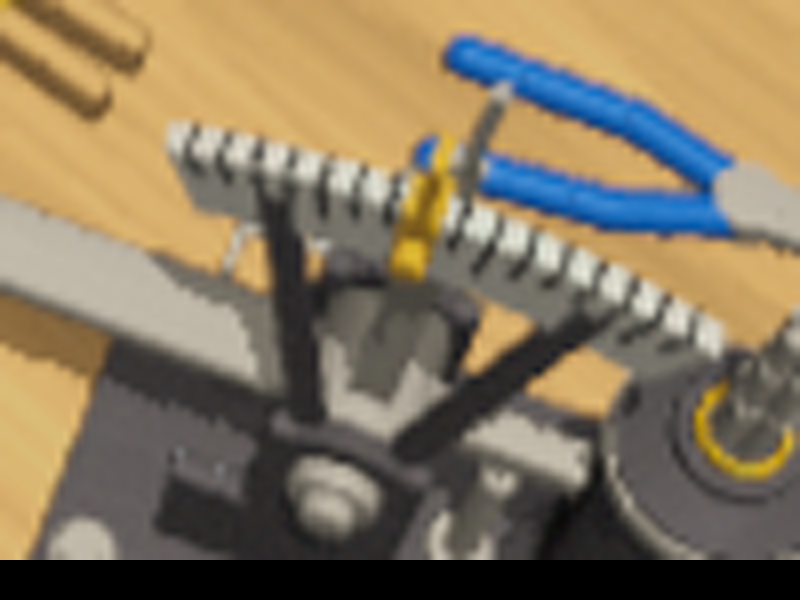

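The pointer end is at crop pixel (502,88) and the rider's fin top at about (445,141). That agrees with lever ≈ 0.313 from the tool height and rider ≈ 0.350. About 7.5 mm remains.

```bash
python3 -m handwheel '[{"claw":0,"dx":0,"dy":0,"dz":3,"rx":0,"ry":0,"rz":0},{"claw":0,"dx":0,"dy":0,"dz":2.5,"rx":0,"ry":0,"rz":0},{"claw":0,"dx":0,"dy":0,"dz":1.5,"rx":0,"ry":0,"rz":0},{"claw":0,"dx":0,"dy":0,"dz":0.5,"rx":0,"ry":0,"rz":0},{"claw":0,"dx":0,"dy":0,"dz":0,"rx":0,"ry":0,"rz":0},{"claw":0,"dx":0,"dy":0,"dz":0,"rx":0,"ry":0,"rz":0}]'
python3 - <<'E'
from plant import bot
import cv2,pickle,numpy as np
from h import *
o=bot.get_obs();f={n:bot.capture(n) for n in("scene","top")};pickle.dump((o,f),open("press2.pkl","wb"))
s=f["scene"]["frame"][250:300,325:400,::-1]
t=f["top"]["frame"][180:215,160:213,::-1]
a=np.zeros((600,800,3),np.uint8)
a[:400,:600]=cv2.resize(s,(600,400),interpolation=cv2.INTER_CUBIC)
a[405:580,:265]=cv2.resize(t,(265,175),interpolation=cv2.INTER_CUBIC)
cv2.imwrite("pics/p3.png",a)
print(o["tool_pos"],o["contact_force"],mach(o["tool_pos"]))
E
```

```text
time: 6.4
tool_pos: [669.6, 3.2, 111.2]
tcp_rot: [3.136, 0.007, 1.935]
contact_force: [2.4, -8.8, 10.7]
grip_width: 0.2
[669.61717997   3.24445951 111.18473399] [ 2.39414767 -8.77121899 10.66442853] [   1.34120476 -212.53530939    6.18473399]
```

View pics/p3.png

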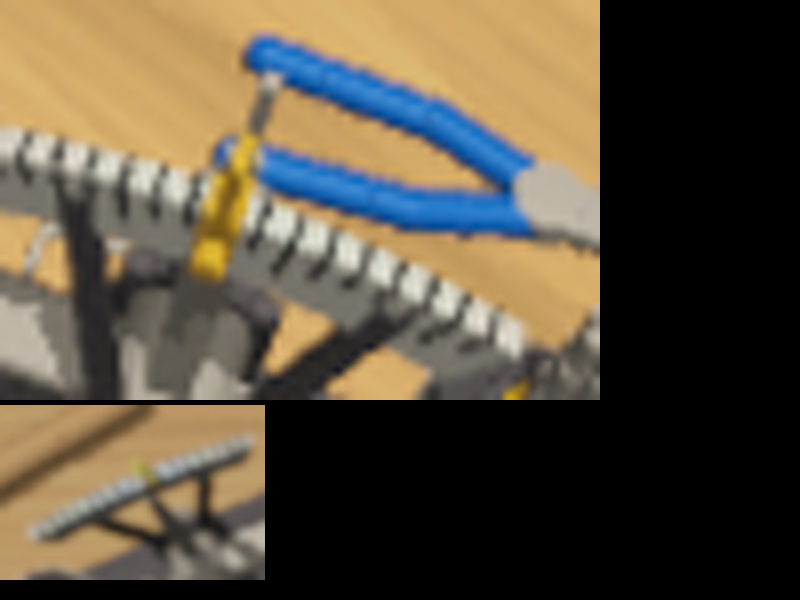

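Pointer and rider now coincide: pointer end at (272,78), fin top at (245,140), which is within about 0.003 rad of the predicted alignment. I add 0.5 mm and hold for over a second.

```bash
python3 -m handwheel '[{"claw":0,"dx":0,"dy":0,"dz":0.5,"rx":0,"ry":0,"rz":0},{"claw":0,"dx":0,"dy":0,"dz":0,"rx":0,"ry":0,"rz":0},{"claw":0,"dx":0,"dy":0,"dz":0,"rx":0,"ry":0,"rz":0},{"claw":0,"dx":0,"dy":0,"dz":0,"rx":0,"ry":0,"rz":0},{"claw":0,"dx":0,"dy":0,"dz":0,"rx":0,"ry":0,"rz":0},{"claw":0,"dx":0,"dy":0,"dz":0,"rx":0,"ry":0,"rz":0},{"claw":0,"dx":0,"dy":0,"dz":0,"rx":0,"ry":0,"rz":0},{"claw":0,"dx":0,"dy":0,"dz":0,"rx":0,"ry":0,"rz":0},{"claw":0,"dx":0,"dy":0,"dz":0,"rx":0,"ry":0,"rz":0},{"claw":0,"dx":0,"dy":0,"dz":0,"rx":0,"ry":0,"rz":0}]'
python3 -m handwheel '[{"claw":0,"dx":0,"dy":0,"dz":0,"rx":0,"ry":0,"rz":0},{"claw":0,"dx":0,"dy":0,"dz":0,"rx":0,"ry":0,"rz":0},{"claw":0,"dx":0,"dy":0,"dz":0,"rx":0,"ry":0,"rz":0},{"claw":0,"dx":0,"dy":0,"dz":-1,"rx":0,"ry":0,"rz":0},{"claw":0,"dx":0,"dy":0,"dz":-2,"rx":0,"ry":0,"rz":0},{"claw":0,"dx":0,"dy":0,"dz":-3,"rx":0,"ry":0,"rz":0},{"claw":0,"dx":0,"dy":0,"dz":-4,"rx":0,"ry":0,"rz":0},{"claw":0,"dx":0,"dy":0,"dz":-4,"rx":0,"ry":0,"rz":0},{"claw":0,"dx":0,"dy":0,"dz":-4,"rx":0,"ry":0,"rz":0},{"claw":0,"dx":0,"dy":0,"dz":-4,"rx":0,"ry":0,"rz":0}]'
python3 -m handwheel '[{"claw":0,"dx":0,"dy":0,"dz":-4,"rx":0,"ry":0,"rz":0},{"claw":0,"dx":0,"dy":0,"dz":-4,"rx":0,"ry":0,"rz":0},{"claw":0,"dx":0,"dy":0,"dz":-4,"rx":0,"ry":0,"rz":0},{"claw":0,"dx":0,"dy":0,"dz":-4,"rx":0,"ry":0,"rz":0},{"claw":0,"dx":0,"dy":0,"dz":-4,"rx":0,"ry":0,"rz":0},{"claw":0,"dx":0,"dy":0,"dz":-4,"rx":0,"ry":0,"rz":0},{"claw":0,"dx":0,"dy":0,"dz":-4,"rx":0,"ry":0,"rz":0},{"claw":0,"dx":0,"dy":0,"dz":-4,"rx":0,"ry":0,"rz":0},{"claw":0,"dx":0,"dy":0,"dz":-3,"rx":0,"ry":0,"rz":0},{"claw":0,"dx":0,"dy":0,"dz":-3,"rx":0,"ry":0,"rz":0}]'
```

```text
time: 7.5
tool_pos: [669.6, 3.2, 110.7]
tcp_rot: [3.136, 0.007, 1.935]
contact_force: [1.7, -8.5, 10.7]
grip_width: 0.2
time: 8.5
tool_pos: [669.0, 4.6, 132.3]
tcp_rot: [3.136, 0.004, 1.935]
contact_force: [1.8, -2.2, 6.8]
grip_width: 0.4
time: 9.5
tool_pos: [667.0, 8.0, 168.6]
tcp_rot: [3.14, -0.002, 1.937]
contact_force: [-1.0, 6.0, 4.7]
grip_width: 0.4
```

```bash
python3 -m handwheel '[{"claw":0,"dx":0,"dy":0,"dz":-3,"rx":0,"ry":0,"rz":0},{"claw":0,"dx":0,"dy":0,"dz":-3,"rx":0,"ry":0,"rz":0},{"claw":0,"dx":0,"dy":0,"dz":-3,"rx":0,"ry":0,"rz":0},{"claw":0,"dx":0,"dy":0,"dz":-2,"rx":0,"ry":0,"rz":0},{"claw":0,"dx":0,"dy":0,"dz":-2,"rx":0,"ry":0,"rz":0},{"claw":0,"dx":0,"dy":0,"dz":-2,"rx":0,"ry":0,"rz":0},{"claw":0,"dx":0,"dy":0,"dz":-2,"rx":0,"ry":0,"rz":0},{"claw":0,"dx":0,"dy":0,"dz":-2,"rx":0,"ry":0,"rz":0},{"claw":0,"dx":0,"dy":0,"dz":-2,"rx":0,"ry":0,"rz":0},{"claw":0,"dx":0,"dy":0,"dz":-2,"rx":0,"ry":0,"rz":0}]'
python3 -m handwheel '[{"claw":0,"dx":0,"dy":0,"dz":-2,"rx":0,"ry":0,"rz":0},{"claw":0,"dx":0,"dy":0,"dz":-2,"rx":0,"ry":0,"rz":0},{"claw":0,"dx":0,"dy":0,"dz":-2,"rx":0,"ry":0,"rz":0},{"claw":0,"dx":0,"dy":0,"dz":-2,"rx":0,"ry":0,"rz":0},{"claw":0,"dx":0,"dy":0,"dz":-2,"rx":0,"ry":0,"rz":0}]'
```

```text
time: 10.5
tool_pos: [666.9, 7.1, 190.9]
tcp_rot: [3.141, -0.001, 1.936]
contact_force: [0.2, -0.2, 1.3]
grip_width: 0.4
time: 11.0
tool_pos: [667.0, 6.0, 200.8]
tcp_rot: [-3.142, -0.0, 1.936]
contact_force: [-0.0, 0.5, 0.3]
grip_width: 0.8
```

The hand is free of the plate and the lever is at its stop. I retract upward and back, then take a last look.

```bash
python3 -m handwheel '[{"claw":0,"dx":0,"dy":0,"dz":-20,"rx":0,"ry":0,"rz":0},{"claw":0,"dx":0,"dy":0,"dz":-40,"rx":0,"ry":0,"rz":0},{"claw":0,"dx":0,"dy":0,"dz":-40,"rx":0,"ry":0,"rz":0},{"claw":0,"dx":-30,"dy":-20,"dz":0,"rx":0,"ry":0,"rz":0},{"claw":0,"dx":-30,"dy":-30,"dz":0,"rx":0,"ry":0,"rz":0},{"claw":0,"dx":-30,"dy":-30,"dz":0,"rx":0,"ry":0,"rz":0},{"claw":0,"dx":-30,"dy":-30,"dz":0,"rx":0,"ry":0,"rz":0},{"claw":0,"dx":0,"dy":0,"dz":0,"rx":0,"ry":0,"rz":0},{"claw":0,"dx":0,"dy":0,"dz":0,"rx":0,"ry":0,"rz":0},{"claw":0,"dx":0,"dy":0,"dz":0,"rx":0,"ry":0,"rz":0}]'
python3 - <<'E'
from plant import bot
import cv2,pickle,numpy as np
d=pickle.load(open("c0.pkl","rb"))["scene"]["frame"];f=bot.capture("scene")["frame"]
a=d[215:365,225:425].astype(int);b=f[215:365,225:425].astype(int)
m=np.abs(a-b).max(2)>40;ys,xs=np.nonzero(m);print(m.sum())
o=np.vstack([b.astype(np.uint8),np.repeat((m*255).astype(np.uint8)[:,:,None],3,2)])[:,:,::-1]
cv2.imwrite("pics/f.png",cv2.resize(o,(400,600),interpolation=cv2.INTER_CUBIC));print(bot.get_obs()["contact_force"])
E
```

```text
time: 12.0
tool_pos: [607.4, -144.4, 300.8]
tcp_rot: [3.141, -0.0, 1.937]
contact_force: [1.5, 0.8, -0.1]
grip_width: 0.4
275
[0.66372848 0.32913758 1.10378152]
```

View pics/f.png

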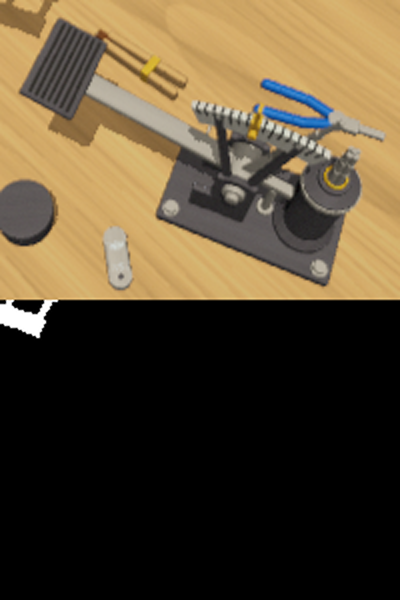

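The only difference from the first picture is the arm's shadow at the top left. The lever, rider, ring and bystanders in view match.

```bash
python3 -c "
from plant import bot
print(bot.close_job())"
```

```text
the job is handed in; nothing more can be done
None
```

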